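# Seat the vial carousel on the sample changer's keyed drive

## Robot

A 6-joint arm with a two-finger parallel gripper is mounted at the origin on the work surface. World frame = base frame: x ahead of the robot, y to its left, z up, the work surface at z = 0. Lengths are in m, angles in rad, forces in N, time in s.
With the tool pointing down it reaches from about 0.35 to 0.925 m from the base axis. Payload 6.4 kg.
Tool frame: the origin (TCP) lies midway between the tips of the shut fingers; the grasp point (between the pads) lies 19 mm behind it; z points along the fingers, y is the direction in which the jaws open and shut (so a half turn about z gives the same grasp; the last joint's range is limited). The gripper opens to 94 mm and grips with 3 to 60 N. Pads are 16 mm wide; open, the fingers measure 119 mm over their backs; the gripper's body (75 mm by 177 mm) begins 78 mm behind the grasp point.
Start: joints at [-1.505, 0.245, 1.558, -0, 1.339, -0.174], TCP at [0.154, -0.631, 0.205] pointing down, gripper open.
Joint ranges: [-3.13, 3.13], [-1.02, 2.26], [0.13, 2.54], [-0.95, 4.09], [0.21, 2.88], [-2.74, 2.74]. Speed limits (rad/s): [2.57, 2.57, 3.14, 3.14, 3.14, 3.14].

## Interface

Orientations are given as a unit quaternion [x, y, z, w].
In Python, from plant import ctrl gives the robot as it stands.
- The arm moves only by the tool step_arm, never from a script. Its argument "targets" is a list of rows, each an object of numbers: "tx", "ty", "tz": the shift along the tool's x, y, z in mm; "wx", "wy", "wz": the turn, a rotation vector about the tool's x, y, z in degrees; "gripper": the gripper command: -1 is fully open, 1 is shut, values between are in proportion. In form: [{"tx": .., "ty": .., "tz": .., "wx": .., "wy": .., "wz": .., "gripper": ..}, ...]. A call has 1 to 12 rows; each row is the pose to reach, as a shift and turn from the pose commanded when the call began, along the tool's axes at that moment; what a row does not reach only later rows make up. A row lasts 1/10 s, in which the tool goes at most 50 mm and 8.59 degrees, less where a joint would pass 70% of its speed; a pose out of reach is approached as far as the arm can. A call with a gripper value outside its range is refused whole. The fingers move at their own pace and stop on an object; "squeeze" is the grip in N (left out, the last holds). Time passes only in rows, so rows that repeat a pose let the fingers close. It gives the time, the measured TCP pose, the force and the opening at its end, in the units of the state.
- ctrl.get_state(): the state, without advancing time (a new reading comes with each control period).
- ctrl.snapshot(name): name is "scene" or "side" or "wrist"; returns the picture (420x560x3 uint8, red, green, blue); there is no depth.
- ctrl.get_calibration(name): a dict with "intrinsics" (3x3 intrinsics, pixels), "xyz" and "rotation" of the camera in the world; the wrist camera has in their place "tool_from_camera" (4x4, takes a point from camera to tool coordinates, whose origin is the TCP and whose axes are the flange's). Camera axes: x right, y up, looking along -z (the intrinsics and any distortion apply to the point x, -y, -z); pixel columns grow to the right and rows downward; lengths in m; the calibration is good to about 2 mm. A picture is of the moment at which its call begins: read the wrist's pose just before it. get_calibration takes no time and is no camera call.
- ctrl.finish_job(): hands the job in, once; it reports no verdict.
The state is a dict: "time_s": time; "joint_positions": joint angles; "joint_vel": joint speeds; "effort": joint torques, N m; "tcp_pos": TCP position; "ee_rot": TCP orientation; "ft_force": force on the tool from outside, world axes, zero at the start; "moment": the same for the moment, N m; "grip_width": finger opening in m.
Only numpy, scipy, OpenCV 4.12 (cv2) and the standard library are available. Lean on these libraries where they do the work, as an engineer would, in place of code of your own. Each camera call takes 0.05 s, during which the arm holds its last target.

## Task

Take the loaded vial carousel by its grip bar from the loading stand and fit it on the sample changer: set its shaft in the drive socket and turn it until the flats on the shaft find the drive and the carousel drops fully home, so that its rim lifts the gravity catch and the catch falls back over the rim. Keep the carousel level, never drop it from a height, leave the other loose things on the bench where they are, and let go at the end.

Things in the scene. Friction and masses are not known exactly. Their poses are not given: they have to be found in the camera images.
- carousel_grip (a point): Centre of the black grip bar on top of the carousel: 90 mm long (along this frame's x), 16 mm thick (y), 36 mm high (z), on a 24 mm post. The carousel (0.6 to 0.85 kg) is a round aluminium plate, 192 mm across and 8 mm thick, its upper face 75 mm and its underside 83 mm below this point; 11 capped vials (tops 37 mm above the plate) and an empty place (at +x) ring the post. z up.
- shaft_end (a point): Centre of the lower end of the carousel's steel shaft, 153 mm below the bar's centre, same axes. The shaft hangs 70 mm below the plate and is 40 mm in diameter. Its last 14 mm have two parallel flats 24 mm apart, facing +x and -x of this frame (a half turn gives the same fit); the last 4 mm taper to 36 mm (22 mm over the flats).
- stand_top (a point): Centre of the top of the loading stand: a fixed grey tube, 84 mm outside, 54 mm bore, top 88 mm above the bench, on a round black foot. At the start the carousel's shaft hangs in it and the underside of the plate rests on it.
- socket (a point): Centre of the mouth of the drive socket: a bore 42 mm in diameter in the aluminium pedestal (72 mm outside, 75 mm high) on the deck of the fixed white sample changer; mouth 125 mm above the bench. -x points to the changer's sloping front panel, z up. The carousel is home when its plate rests here: the bar's centre is then 83 mm above this point, on its axis.
- drive_ledge (a point): In the bore, on its axis, 58 mm below the mouth: top of the drive, two steel ledges with flats 27 mm apart. Its angle is unknown, anything in the half turn (this frame does not show it); a stiff gearbox (1 N m) holds it. Until the flats agree within about 8 degrees the shaft end stands on the ledges, 12 mm too high; then the carousel falls 12 mm by its own weight if not held up.
- catch (a joint): Angle of the steel gravity catch at the rear (+x of the socket) edge of the carousel's seat. 0: fallen to its stop, the nose 8 mm in over the seated rim and 2.5 mm above the seated plate. It grows as the nose is pushed outward; its weight (about 0.3 N at the nose) brings it back. The descending rim pushes it out by itself and keeps it above 0.08 while the carousel is 12 mm too high.
- catch_nose (a point): Tip of the catch's nose (22 mm wide), 87 mm from the socket's axis and 11 mm above its mouth when fallen; the catch's top is 36 mm above the mouth. Besides it, a needle tower (48 x 56 mm, top 215 mm above the bench) stands 156 mm behind (+x) and 90 mm to the right (-y) of the socket, its arm reaching 85 mm further to the right.
- beaker: Glass beaker, 70 mm across, 90 mm high; origin at the centre of its underside. Bystander.
- dish: Small aluminium weighing dish, 68 mm across, 10 mm high; origin under its centre. Bystander.
- spoon: Steel weighing spoon lying on the bench, 160 mm long. Bystander.
- pen: Blue pen lying on the bench, 135 mm long. Bystander.
- jar: White plastic jar, 64 mm across, 75 mm high; origin under its centre. Bystander.
- weight: Steel calibration weight with a knob, 28 mm across, 50 mm high; origin under its centre. Bystander.
Not all that is in view belongs to the job. What is shaped like the part that bears carousel_grip but purple is not meant.

How it is judged:
By the outcome, as a careful person would: the job done as asked, in the order asked, and still so for the second after the job is handed in, with the robot touching nothing.
It also fails if it takes over 67 s, if anything falls off the work surface, if the arm or the gripper's body presses on something with over 40 N, if the wrist force passes 120 N, or if a joint passes its speed limit or range.

## Working session

There is one attempt and no reset: what is moved stays moved. The work goes in short steps, Python scripts to look and compute and a tool call to move; the robot and the scene stay as the last step left them, time stands still between calls to the robot, and variables do not carry over. Pictures are saved under pics/ and viewed, and the job is handed in when it is done.

Besides the shell and the picture viewer there is one more tool, called by a JSON object that holds its "op" and its "data". step_arm: Moves the arm, as the interface text tells. Its arguments: {"type":"object","properties":{"targets":{"type":"array"},"squeeze":{"type":"number"}},"required":["targets"]}

```bash
ls; mkdir -p pics; python3 - <<'E'
from plant import ctrl
import cv2,numpy as np
s=ctrl.get_state();print(s)
for n in ["scene","side","wrist"]:
    im=ctrl.snapshot(n);cv2.imwrite(f"pics/{n}0.png",im[:,:,::-1]);print(n,ctrl.get_calibration(n))
E
```

```text
pics
{'time_s': 0.0, 'joint_positions': array([-1.50509497e+00,  2.45827992e-01,  1.55900662e+00, -3.91658351e-07,
        1.33869780e+00, -1.74082878e-01]), 'joint_vel': array([ 0.00195761, -0.00049524, -0.000585  ,  0.00016097, -0.00040454,
       -0.00198065]), 'effort': array([-7.67328420e-04, -4.15831769e+01, -3.14603698e+01,  6.84817834e-02,
        3.32000444e-02, -1.29463351e-04]), 'tcp_pos': array([ 0.15434669, -0.63078758,  0.20434044]), 'ee_rot': array([ 9.92821073e-01,  1.19605088e-01,  5.23425210e-05, -9.68465856e-04]), 'ft_force': array([0.04575954, 0.81016143, 0.39944884]), 'moment': array([-0.01637515, -0.0459997 , -0.04931641]), 'grip_width': 0.09388769498452396}
scene {'intrinsics': array([[502.89795144,   0.        , 279.37246004],
       [  0.        , 502.89795144, 208.37429633],
       [  0.        ,   0.        ,   1.        ]]), 'xyz': array([ 0.99585114, -0.38255348,  1.00534592]), 'rotation': array([0.27029291, 0.13405258, 0.43422075, 0.84877794])}
side {'intrinsics': array([[490.18346566,   0.        , 281.4121592 ],
       [  0.        , 490.18346566, 218.16214546],
       [  0.        ,   0.        ,   1.        ]]), 'xyz': array([-0.09010869,  0.55319549,  0.89387218]), 'rotation': array([-0.14895815,  0.36401043,  0.84549043, -0.3611839 ])}
wrist {'intrinsics': array([[299.8718347 ,   0.        , 280.86777445],
       [  0.        , 299.8718347 , 209.39686474],
       [  0.        ,   0.        ,   1.        ]]), 'tool_from_camera': array([[ 1.93540267e-04,  9.65393100e-01,  2.60799013e-01,
         7.55053809e-02],
       [ 9.99999925e-01, -2.74388135e-04,  2.73590606e-04,
        -2.55900497e-04],
       [ 3.35682638e-04,  2.60798941e-01, -9.65393080e-01,
        -1.78352010e-01],
       [ 0.00000000e+00,  0.00000000e+00,  0.00000000e+00,
         1.00000000e+00]])}
```

View pics/scene0.png

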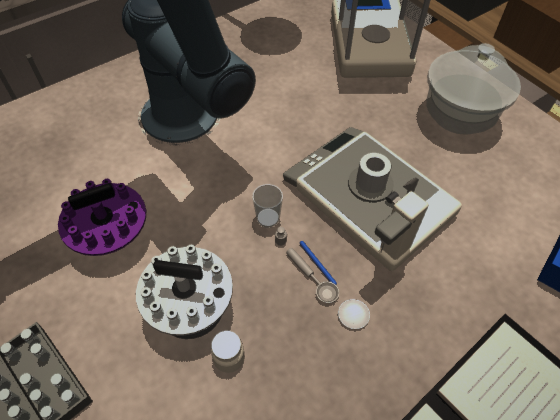

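View pics/side0.png

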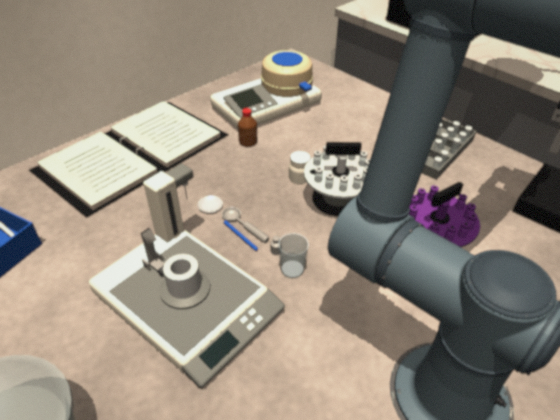

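View pics/wrist0.png

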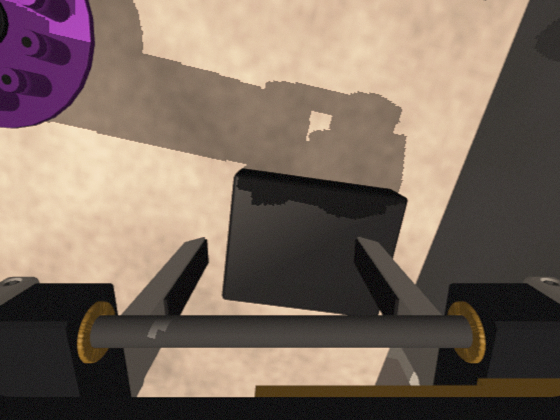

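The scene view shows the aluminium carousel with its black bar at scene (178,269) / side (343,149), and the purple decoy at scene (102,215) / side (443,210). The aluminium one fits; purple is excluded. The socket mouth is at scene (375,163) / side (182,267). I'll confirm in enlarged crops.

```bash
cat > h.py <<'E'
import numpy as np,cv2
from scipy.spatial.transform import Rotation as R
from plant import ctrl
def cam(n,s=None):
    c=ctrl.get_calibration(n);K=c["intrinsics"]
    if n=="wrist":
        T=np.eye(4);T[:3,:3]=R.from_quat(s["ee_rot"]).as_matrix();T[:3,3]=s["tcp_pos"]
        M=T@c["tool_from_camera"];return K,M[:3,:3],M[:3,3]
    return K,R.from_quat(c["rotation"]).as_matrix(),np.array(c["xyz"])
def ray(C,u,v):
    K,Rm,p=C
    d=Rm@np.array([(u-K[0,2])/K[0,0],-(v-K[1,2])/K[1,1],-1.]);return p,d/np.linalg.norm(d)
def onz(C,u,v,z):
    p,d=ray(C,u,v);return p+d*(z-p[2])/d[2]
def proj(C,P):
    K,Rm,p=C;q=Rm.T@(np.asarray(P)-p);return K[0,0]*q[0]/-q[2]+K[0,2],K[1,1]*q[1]/q[2]*1+K[1,2]
def tri(C1,a,C2,b):
    p,d=ray(C1,*a);q,e=ray(C2,*b)
    t=np.linalg.lstsq(np.c_[d,-e],q-p,rcond=None)[0]
    A=p+t[0]*d;B=q+t[1]*e;return (A+B)/2,np.linalg.norm(A-B)
E
python3 - <<'E'
import cv2,numpy as np
a=cv2.imread("pics/scene0.png");b=cv2.imread("pics/side0.png")
def cr(im,x,y,w,h,f):return cv2.resize(im[y:y+h,x:x+w],None,fx=f,fy=f,interpolation=cv2.INTER_CUBIC)
cv2.imwrite("pics/c1.png",np.hstack([cr(a,130,240,110,100,3.6),cr(b,295,130,110,100,3.6)]))
cv2.imwrite("pics/c2.png",np.hstack([cr(a,330,135,110,130,3.6),cr(b,130,165,110,130,3.6)]))
E
```

```text
(no output)
```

View pics/c1.png

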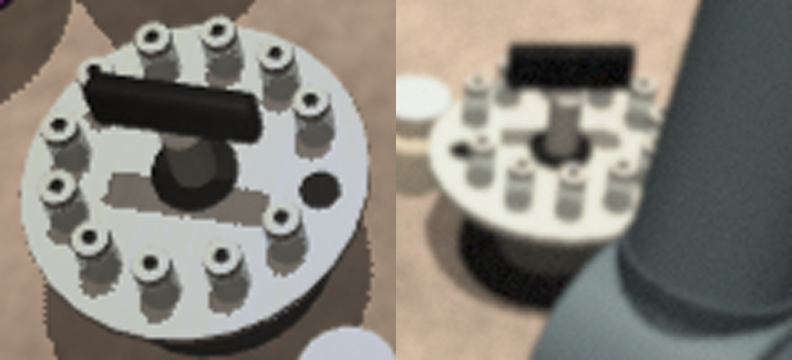

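View pics/c2.png

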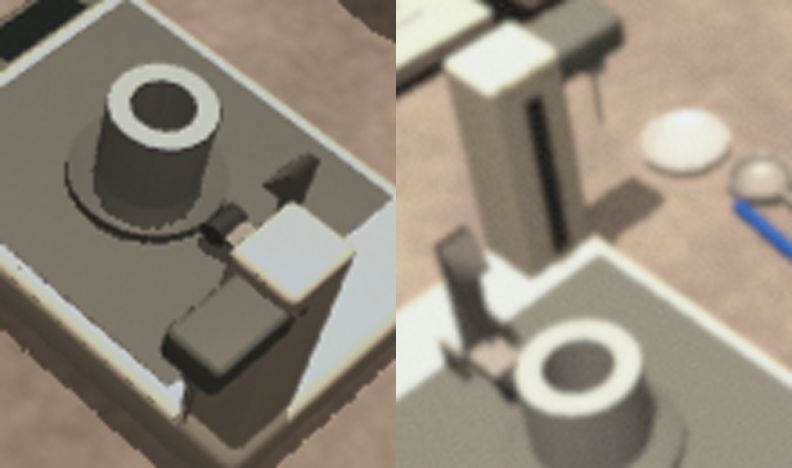

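The crops confirm it: aluminium plate, 11 vials, an empty place (dark hole, crop (320,190)) and a black bar on a post. On the changer, the socket mouth ring is at crop (163,107) / (578,367), and the catch and tower lie behind it.

```bash
cat > m1.py <<'E'
from h import *
a=cv2.imread("pics/scene0.png");b=cv2.imread("pics/side0.png")
S=cam("scene");D=cam("side")
def cfit(P):
    P=np.asarray(P);A=np.c_[2*P[:,:2],np.ones(len(P))]
    s=np.linalg.lstsq(A,(P[:,:2]**2).sum(1),rcond=None)[0];return s[:2],np.sqrt(s[2]+s[0]**2+s[1]**2)
E
python3 - <<'E'
from m1 import *
# crop coordinates-> plate rim points in scene (clear left/top/right)
pts=[(22,210),(30,140),(70,70),(367,190),(362,140),(340,95),(300,52),(250,30),(155,335),(80,302),(45,265),(270,318),(330,270)]
P=[onz(S,130+x/3.6,240+y/3.6,.096) for x,y in pts];print("plate",cfit(P))
print("grip tri",tri(S,(130+172/3.6,240+105/3.6),D,(295+(571-396)/3.6,130+66/3.6)))
e1=onz(S,130+88/3.6,240+82/3.6,.189);e2=onz(S,130+260/3.6,240+105/3.6,.189);print("bar",e1,e2,np.linalg.norm(e1-e2),np.degrees(np.arctan2(*(e2-e1)[1::-1])))
h=onz(S,130+320/3.6,240+190/3.6,.096);print("hole",h)
# socket
pts=[(108,100),(219,107),(160,65),(130,72),(200,80),(165,150),(120,130),(205,135)]
print("sock",cfit([onz(S,330+x/3.6,135+y/3.6,.125) for x,y in pts]))
pts=[(515,375),(640,355),(585,320),(545,332),(575,413),(620,330),(530,400),(625,393)]
print("sockside",cfit([onz(D,130+(x-396)/3.6,165+y/3.6,.125) for x,y in pts]))
# inner bore
print("bore",onz(S,330+163/3.6,135+105/3.6,.125),onz(D,130+(578-396)/3.6,165+366/3.6,.125))
# changer top edges, panel etc
for n,(x,y) in dict(towertop=(292,255)).items(): print(n,onz(S,330+x/3.6,135+y/3.6,.215))
# catch in side: top
print("catchtop",onz(D,130+(460-396)/3.6,165+245/3.6,.161),onz(S,330+315/3.6,135+160/3.6,.161))
for n,uv,z in [("beaker",(267,195),.09),("jar",(227,345),.075),("weight",(281,234),.05),("bottleside",None,0)]:
    if uv: print(n,onz(S,*uv,z))
print("bottle",onz(D,247,112,.1),"purple",tri(S,(92,195),D,(446,193)))
E
```

```text
plate (array([ 0.52739399, -0.26926125]), np.float64(0.09469893673085908))
grip tri (array([ 0.52515569, -0.26910883,  0.1703089 ]), np.float64(0.001292238843035299))
bar [ 0.49953487 -0.29949999  0.189     ] [ 0.56222475 -0.23502266  0.189     ] 0.0899296767988239 45.80528908934081
hole [ 0.57727722 -0.21860576  0.096     ]
sock (array([0.52699854, 0.23559585]), np.float64(0.0346925282112948))
sockside (array([0.52142445, 0.2381609 ]), np.float64(0.034803233118447345))
bore [0.52604935 0.2365838  0.125     ] [0.5214804  0.23834055 0.125     ]
towertop [0.69270798 0.15872978 0.215     ]
catchtop [0.61548434 0.24855852 0.161     ] [0.62989893 0.25615188 0.161     ]
beaker [ 4.32141589e-01 -3.90851771e-04  9.00000000e-02]
jar [ 0.66869116 -0.25986147  0.075     ]
weight [ 0.51489511 -0.02087871  0.05      ]
bottle [ 0.9080531 -0.2782936  0.1      ] purple (array([ 0.25896546, -0.32602436,  0.15573233]), np.float64(0.0004141777222919211))
```

```bash
cat >> h.py <<'E'
def rel(P,ang=None):
    s=ctrl.get_state();M=R.from_quat(s["ee_rot"]).as_matrix()
    d=M.T@(np.asarray(P)-s["tcp_pos"])*1000
    cur=np.degrees(np.arctan2(M[1,0],M[0,0]))
    wz=0 if ang is None else (cur-ang)
    return np.round(d,1),round(wz,1),"cur",round(cur,2),"tilt",np.round(np.degrees(M[:2,2]),2)
E
python3 - <<'E'
from h import *
for w in [(.36,-.45,.33),(.5,-.05,.33),(.449,.237,.17)]: print(rel(w,0))
E
```

```text
(array([ 242.8, -127.1, -125.1]), np.float64(13.7), 'cur', np.float64(13.74), 'tilt', array([-0.01,  0.08]))
(array([ 473.8, -482.4, -124.6]), np.float64(13.7), 'cur', np.float64(13.74), 'tilt', array([-0.01,  0.08]))
(array([ 492.4, -773.1,   35.8]), np.float64(13.7), 'cur', np.float64(13.74), 'tilt', array([-0.01,  0.08]))
```

{"op": "step_arm", "data": {"targets": [{"tx":20,"ty":-10,"tz":-45,"wz":0,"gripper":-1},{"tx":50,"ty":-25,"tz":-85,"wz":0,"gripper":-1},{"tx":85,"ty":-45,"tz":-110,"wz":4,"gripper":-1},{"tx":125,"ty":-65,"tz":-125,"wz":8,"gripper":-1},{"tx":165,"ty":-85,"tz":-125,"wz":13.7,"gripper":-1},{"tx":205,"ty":-108,"tz":-125,"wz":13.7,"gripper":-1},{"tx":243,"ty":-130,"tz":-125,"wz":13.7,"gripper":-1},{"tx":270,"ty":-171,"tz":-125,"wz":13.7,"gripper":-1},{"tx":297,"ty":-212,"tz":-125,"wz":13.7,"gripper":-1},{"tx":324,"ty":-253,"tz":-125,"wz":13.7,"gripper":-1},{"tx":351,"ty":-294,"tz":-125,"wz":13.7,"gripper":-1},{"tx":378,"ty":-335,"tz":-125,"wz":13.7,"gripper":-1}]}}

```text
$.targets[0]: bad value
```

```bash
python3 - <<'E'
from h import *
for w in [(.449,.09,.33),(.449,.237,.17)]: print(rel(w,0))
print(ctrl.get_state()["tcp_pos"])
E
```

```text
(array([ 457.5, -630.5, -124.4]), np.float64(13.7), 'cur', np.float64(13.74), 'tilt', array([-0.01,  0.08]))
(array([ 492.4, -773.1,   35.8]), np.float64(13.7), 'cur', np.float64(13.74), 'tilt', array([-0.01,  0.08]))
[ 0.15433284 -0.6309521   0.20461756]
```

{"op": "step_arm", "data": {"targets": [{"tx":20,"ty":-10,"tz":-40,"wx":0,"wy":0,"wz":0,"gripper":-1},{"tx":50,"ty":-25,"tz":-75,"wx":0,"wy":0,"wz":0,"gripper":-1},{"tx":85,"ty":-45,"tz":-100,"wx":0,"wy":0,"wz":4,"gripper":-1},{"tx":125,"ty":-65,"tz":-120,"wx":0,"wy":0,"wz":8,"gripper":-1},{"tx":165,"ty":-85,"tz":-125,"wx":0,"wy":0,"wz":13.7,"gripper":-1},{"tx":205,"ty":-108,"tz":-125,"wx":0,"wy":0,"wz":13.7,"gripper":-1},{"tx":243,"ty":-130,"tz":-125,"wx":0,"wy":0,"wz":13.7,"gripper":-1},{"tx":270,"ty":-171,"tz":-125,"wx":0,"wy":0,"wz":13.7,"gripper":-1},{"tx":297,"ty":-212,"tz":-125,"wx":0,"wy":0,"wz":13.7,"gripper":-1},{"tx":324,"ty":-253,"tz":-125,"wx":0,"wy":0,"wz":13.7,"gripper":-1},{"tx":351,"ty":-294,"tz":-125,"wx":0,"wy":0,"wz":13.7,"gripper":-1},{"tx":378,"ty":-335,"tz":-125,"wx":0,"wy":0,"wz":13.7,"gripper":-1}]}}

```text
time_s: 1.35
tcp_pos: [0.4421, -0.2142, 0.3302]
ee_rot: [1.0, 0.0, -0.0, -0.0]
ft_force: [1.1, 0.0, 0.2]
grip_width: 0.094
```

```bash
python3 - <<'E'
from h import *
for w in [(.449,.09,.33),(.449,.237,.17)]: print(rel(w,0))
s=ctrl.get_state();print(s["tcp_pos"],s["joint_positions"])
im=ctrl.snapshot("wrist");cv2.imwrite("pics/w1.png",im[:,:,::-1])
E
```

```text
(array([ 7.000e+00, -3.042e+02,  3.000e-01]), np.float64(0.0), 'cur', np.float64(0.02), 'tilt', array([-0.  ,  0.01]))
(array([   7. , -451.2,  160.3]), np.float64(0.0), 'cur', np.float64(0.02), 'tilt', array([-0.  ,  0.01]))
[ 0.44212984 -0.21419674  0.33022658] [-6.82445026e-01 -2.15293606e-01  1.79866417e+00  8.62959661e-05
  1.55836279e+00  8.88058859e-01]
```

View pics/w1.png

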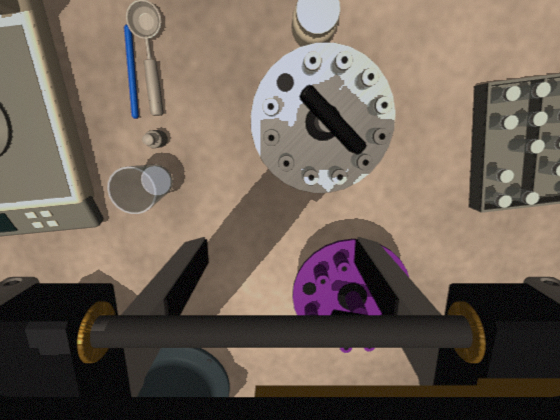

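Wrist view: the carousel plate is centred near (323,118), its bar runs from (306,92) to (360,147), and the empty place is at (285,82). I'll measure the bar and plate here.

```bash
cat > meas.py <<'E'
from m1 import *
def bar(im,W,poly,z=.189,thr=45):
    m=(im.max(2)<thr).astype(np.uint8);k=np.zeros_like(m);cv2.fillPoly(k,[np.int32(poly)],1);m&=k
    m=cv2.morphologyEx(m,cv2.MORPH_OPEN,np.ones((5,5)))
    c=max(cv2.findContours(m,0,2)[0],key=cv2.contourArea)
    P=np.array([onz(W,u,v,z)[:2] for u,v in c[:,0]+0.0],np.float32)
    return m,c,cv2.minAreaRect(P*1000)
E
python3 - <<'E'
from meas import *
im=cv2.imread("pics/w1.png");s=ctrl.get_state();W=cam("wrist",s)
m,c,r=bar(im,W,[(295,75),(325,75),(385,140),(370,165),(340,160),(295,110)])
print(r)
e1=onz(W,303,91,.189);e2=onz(W,362,148,.189)
# white/gray rim: mask against brown by saturation
pts=[(252,105),(251,125),(262,158),(285,182),(310,192),(395,110),(393,130),(385,150),(365,175),(345,187),(380,75),(350,50),(325,43),(290,52),(265,72)]
print(cfit([onz(W,u,v,.096) for u,v in pts]))
print(cv2.minAreaRect(c))
h=onz(W,285,82,.096);print(h)
cv2.imwrite("pics/w1c.png",cv2.resize(im[30:210,230:410],None,fx=3.3,fy=3.3,interpolation=cv2.INTER_CUBIC))
mm=im.copy();cv2.drawContours(mm,[c],-1,(0,255,0),1);cv2.imwrite("pics/w1d.png",cv2.resize(mm[70:180,270:400],None,fx=5,fy=5,interpolation=cv2.INTER_NEAREST))
E
```

```text
((523.3729248046875, -256.37908935546875), (86.26127624511719, 30.916887283325195), 44.196624755859375)
(array([ 0.52820992, -0.26090345]), np.float64(0.09415136113182702))
((328.1381530761719, 123.87569427490234), (84.58686828613281, 31.441341400146484), 48.012786865234375)
[ 0.57721255 -0.21159772  0.096     ]
```

View pics/w1d.png

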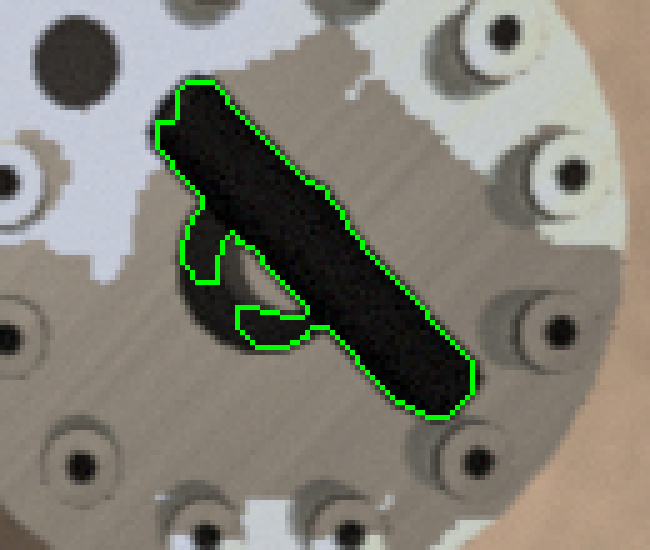

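{"op": "step_arm", "data": {"targets": [{"tx":7,"ty":-45,"tz":0,"wx":0,"wy":0,"wz":0,"gripper":-1},{"tx":7,"ty":-90,"tz":0,"wx":0,"wy":0,"wz":0,"gripper":-1},{"tx":7,"ty":-135,"tz":0,"wx":0,"wy":0,"wz":0,"gripper":-1},{"tx":7,"ty":-180,"tz":0,"wx":0,"wy":0,"wz":0,"gripper":-1},{"tx":7,"ty":-225,"tz":0,"wx":0,"wy":0,"wz":0,"gripper":-1},{"tx":7,"ty":-270,"tz":5,"wx":0,"wy":0,"wz":0,"gripper":-1},{"tx":7,"ty":-315,"tz":20,"wx":0,"wy":0,"wz":0,"gripper":-1},{"tx":7,"ty":-355,"tz":50,"wx":0,"wy":0,"wz":0,"gripper":-1},{"tx":7,"ty":-395,"tz":80,"wx":0,"wy":0,"wz":0,"gripper":-1},{"tx":7,"ty":-430,"tz":110,"wx":0,"wy":0,"wz":0,"gripper":-1},{"tx":7,"ty":-451,"tz":145,"wx":0,"wy":0,"wz":0,"gripper":-1},{"tx":7,"ty":-451,"tz":145,"wx":0,"wy":0,"wz":0,"gripper":-1}]}}

```text
time_s: 2.6
tcp_pos: [0.4448, 0.2356, 0.18]
ee_rot: [1.0, 0.002, -0.005, 0.001]
ft_force: [-0.7, -1.1, -0.4]
grip_width: 0.094
```

```bash
python3 - <<'E'
from h import *
s=ctrl.get_state();print(s["tcp_pos"],s["joint_vel"].max())
im=ctrl.snapshot("wrist");cv2.imwrite("pics/w2.png",im[:,:,::-1])
np.savez("w2.npz",tcp_pos=s["tcp_pos"],ee_rot=s["ee_rot"])
E
```

```text
[0.4448441  0.23555121 0.17998742] 0.04976412630906659
```

View pics/w2.png

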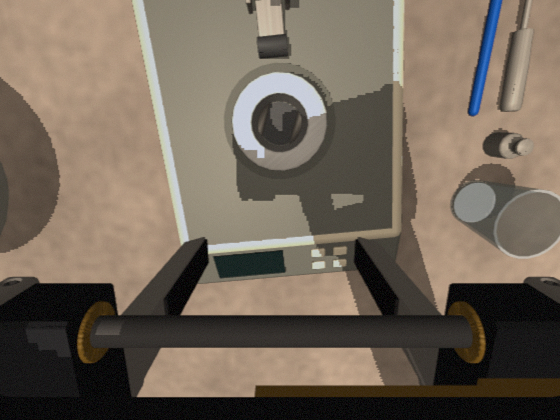

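The wrist view shows the socket ring at (279,120), with the ledges visible in the bore, and the catch at (272,40).

```bash
python3 - <<'E'
from meas import *
im=cv2.imread("pics/w1.png");s=dict(tcp_pos=np.array([ 0.44212984,-0.21419674,0.33022658]),ee_rot=np.array([1,0.0002,0,0]));W=cam("wrist",s)
pts=[(252,105),(251,125),(262,158),(285,182),(310,192),(395,110),(393,130),(385,150),(365,175),(345,187),(380,75),(350,50),(325,43),(290,52),(265,72)]
print(cfit([onz(W,u,v,.096) for u,v in pts]))
f=lambda x,y:(270+x/5,70+y/5)
P=[onz(W,*f(*q),.189)[:2]*1000 for q in [(152,130),(205,75),(478,370),(435,420)]]
print(np.round(P,1),np.mean(P,0)); a=(P[0]+P[1])/2;b=(P[2]+P[3])/2;print(np.linalg.norm(a-b),np.degrees(np.arctan2(*(a-b)[::-1])))
e=[((195,68),(482,372))]
q0=onz(W,*f(225,90),.189)[:2];q1=onz(W,*f(470,350),.189)[:2];print("edge up",np.degrees(np.arctan2(*(q0-q1)[::-1])))
i2=cv2.imread("pics/w2.png");c=i2[60:180,220:340];c=cv2.resize(c,None,fx=5,fy=5,interpolation=cv2.INTER_CUBIC)
c2=np.uint8(255*(c/255.)**.45);cv2.imwrite("pics/w2c.png",c2)
E
```

```text
(array([ 0.5255048 , -0.26810509]), np.float64(0.09409998534841622))
[[ 548.9 -233.4]
 [ 559.2 -243.8]
 [ 501.9 -302.2]
 [ 491.6 -293.9]] [ 525.39046377 -268.32696999]
82.56777287690099 46.087944539327836
edge up 46.12479609234131
```

View pics/w2c.png

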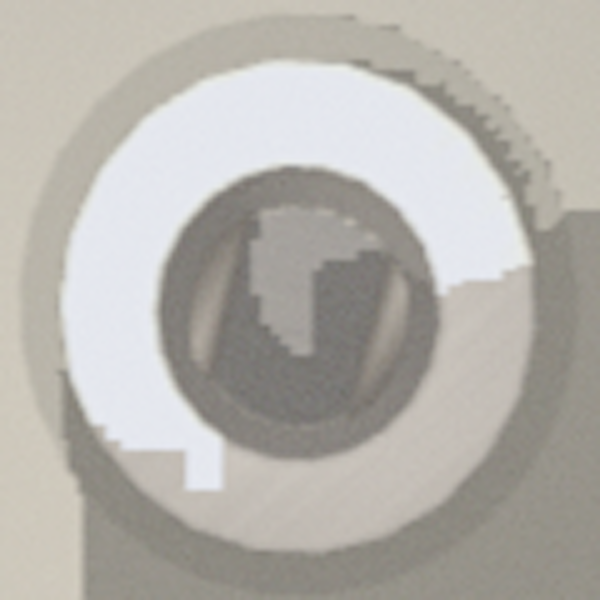

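```bash
python3 - <<'E'
from meas import *
z=np.load("w2.npz");W=cam("wrist",z)
f=lambda x,y:(220+x/5-.4,60+y/5-.4)
for a,b in [((210,370),(240,235)),((360,395),(390,270))]:
    p,q=[onz(W,*f(*t),.067) for t in(a,b)];print(p,q,np.degrees(np.arctan2(*(q-p)[1::-1])))
o=[(60,300),(70,230),(110,150),(180,85),(300,60),(400,85),(480,150),(530,260),(530,340),(490,450),(420,520),(300,550),(160,500)]
print("outer",cfit([onz(W,*f(*t),.125) for t in o]))
i=[(158,310),(175,240),(220,190),(300,165),(370,190),(425,250),(440,310),(420,380),(370,435),(300,460),(220,430),(180,385)]
print("inner",cfit([onz(W,*f(*t),.125) for t in i]))
print("tiltq",R.from_quat(z["ee_rot"]).as_matrix()[:,2])
print("catch nose",onz(W,273,52,.136))
# side & scene bore again: ring avg
E
```

```text
[0.5143011  0.25395281 0.067     ] [0.5383629  0.24813483 0.067     ] -13.59282793500465
[0.50984779 0.22569923 0.067     ] [0.53236369 0.2204752  0.067     ] -13.062362340942615
outer (array([0.52389102, 0.23741825]), np.float64(0.03524379576080928))
inner (array([0.52387185, 0.23722693]), np.float64(0.020809121407302816))
tiltq [-0.01036382 -0.00255127 -0.99994304]
catch nose [0.56912067 0.24150622 0.136     ]
```

```bash
python3 - <<'E'
from meas import *
s=ctrl.get_state();im=ctrl.snapshot("wrist");s2=ctrl.get_state();print(s["tcp_pos"],s2["tcp_pos"],R.from_quat(s["ee_rot"]).as_matrix()[:,2])
cv2.imwrite("pics/w3.png",im[:,:,::-1]);W=cam("wrist",s)
print("px shift",[np.round(proj(W,(.5239,.2373,.125)),1)])
c=cv2.resize(im[60:180,220:340,::-1],None,fx=5,fy=5,interpolation=cv2.INTER_CUBIC)
cv2.imwrite("pics/w3c.png",np.uint8(255*(c/255.)**.45))
np.savez("w3.npz",tcp_pos=s["tcp_pos"],ee_rot=s["ee_rot"])
E
```

```text
[0.44683276 0.23481536 0.18302652] [0.44850247 0.23449093 0.18532799] [-0.00557842 -0.0018258  -0.99998277]
px shift [array([278.1, 125.7])]
```

View pics/w3c.png

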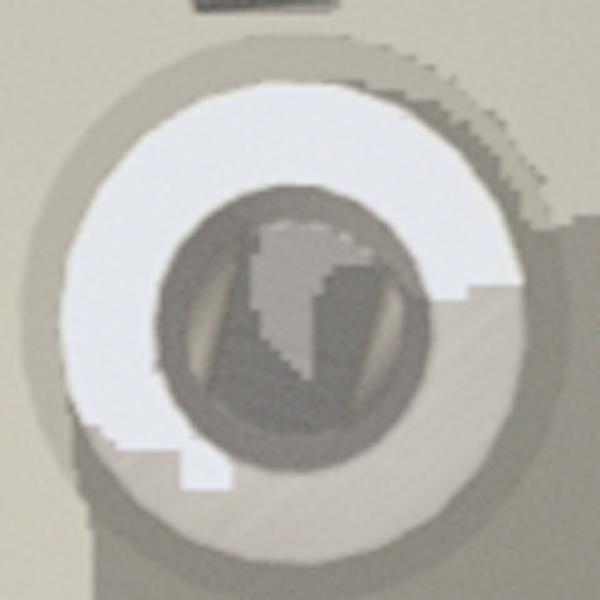

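```bash
python3 - <<'E'
from meas import *
z=np.load("w3.npz");W=cam("wrist",z)
f=lambda x,y:(220+x/5-.4,60+y/5-.4)
o=[(60,320),(65,250),(110,165),(180,105),(300,80),(400,110),(480,185),(522,280),(522,350),(490,450),(420,520),(300,563),(100,435)]
print(cfit([onz(W,*f(*t),.125) for t in o]))
i=[(155,330),(175,250),(220,205),(290,184),(370,210),(425,280),(430,340),(410,400),(360,450),(300,472),(220,445),(180,400)]
print("inner",cfit([onz(W,*f(*t),.125) for t in i]))
for a,b in [((205,385),(238,245)),((357,405),(390,280))]:
    p,q=[onz(W,*f(*t),.067) for t in(a,b)];print(np.degrees(np.arctan2(*(q-p)[1::-1])))
# wrist grasp approach: TCP = grip + z: bar centre z .171 -> grasp z .171 => TCP z .152
print(rel((.4487,.13,.33),0),rel((.5,-.05,.33),46))
E
```

```text
(array([0.52410451, 0.2373613 ]), np.float64(0.035087924709360625))
inner (array([0.52404693, 0.23715499]), np.float64(0.02080256641619834))
-14.418317894795177
-14.482846237296004
(array([-1.000e-01,  1.046e+02, -1.446e+02]), np.float64(0.1), 'cur', np.float64(0.08), 'tilt', array([-0.07, -0.04])) (array([  50.9,  284.7, -144.5]), np.float64(-45.9), 'cur', np.float64(0.08), 'tilt', array([-0.07, -0.04]))
```

{"op": "step_arm", "data": {"targets": [{"tx":0,"ty":0,"tz":-45,"wx":0,"wy":0,"wz":0,"gripper":-1},{"tx":0,"ty":25,"tz":-85,"wx":0,"wy":0,"wz":0,"gripper":-1},{"tx":0,"ty":60,"tz":-115,"wx":0,"wy":0,"wz":-4,"gripper":-1},{"tx":5,"ty":105,"tz":-125,"wx":0,"wy":0,"wz":-10,"gripper":-1},{"tx":15,"ty":152,"tz":-125,"wx":0,"wy":0,"wz":-16,"gripper":-1},{"tx":25,"ty":200,"tz":-125,"wx":0,"wy":0,"wz":-22,"gripper":-1},{"tx":35,"ty":248,"tz":-125,"wx":0,"wy":0,"wz":-28,"gripper":-1},{"tx":45,"ty":296,"tz":-125,"wx":0,"wy":0,"wz":-34,"gripper":-1},{"tx":55,"ty":344,"tz":-125,"wx":0,"wy":0,"wz":-40,"gripper":-1},{"tx":65,"ty":390,"tz":-125,"wx":0,"wy":0,"wz":-46,"gripper":-1},{"tx":70,"ty":435,"tz":-125,"wx":0,"wy":0,"wz":-46,"gripper":-1},{"tx":74,"ty":470,"tz":-125,"wx":0,"wy":0,"wz":-46,"gripper":-1}]}}

```text
time_s: 3.9
tcp_pos: [0.5226, -0.2397, 0.3135]
ee_rot: [0.921, 0.389, 0.001, 0.002]
ft_force: [0.2, -0.5, 0.6]
grip_width: 0.0936
```

```bash
python3 - <<'E'
from h import *
print(rel((.5253,-.2683,.28),46))
E
```

```text
(array([-18.6,  21.7,  33.6]), np.float64(-0.2), 'cur', np.float64(45.83), 'tilt', array([ 0.2 , -0.18]))
```

{"op": "step_arm", "data": {"targets": [{"tx":-18,"ty":21,"tz":10,"wx":0,"wy":0,"wz":0,"gripper":-1},{"tx":-18,"ty":21,"tz":25,"wx":0,"wy":0,"wz":0,"gripper":-1},{"tx":-18,"ty":21,"tz":25,"wx":0,"wy":0,"wz":0,"gripper":-1},{"tx":-18,"ty":21,"tz":25,"wx":0,"wy":0,"wz":0,"gripper":-1},{"tx":-18,"ty":21,"tz":25,"wx":0,"wy":0,"wz":0,"gripper":-1}]}}

```text
time_s: 4.4
tcp_pos: [0.5259, -0.262, 0.2869]
ee_rot: [0.92, 0.392, 0.001, 0.001]
ft_force: [-0.2, -0.1, 0.2]
grip_width: 0.094
```

```bash
python3 - <<'E'
from h import *
s=ctrl.get_state();im=ctrl.snapshot("wrist");cv2.imwrite("pics/w4.png",im[:,:,::-1]);np.savez("w4.npz",tcp_pos=s["tcp_pos"],ee_rot=s["ee_rot"])
print(s["tcp_pos"],ctrl.get_state()["tcp_pos"],rel((.5253,-.2683,.153),46))
E
```

```text
[ 0.52588719 -0.2620113   0.28688253] [ 0.52597365 -0.26201724  0.28682756] (array([ -5. ,   3.6, 133.8]), np.float64(0.1), 'cur', np.float64(46.11), 'tilt', array([ 0.09, -0.07]))
```

View pics/w4.png

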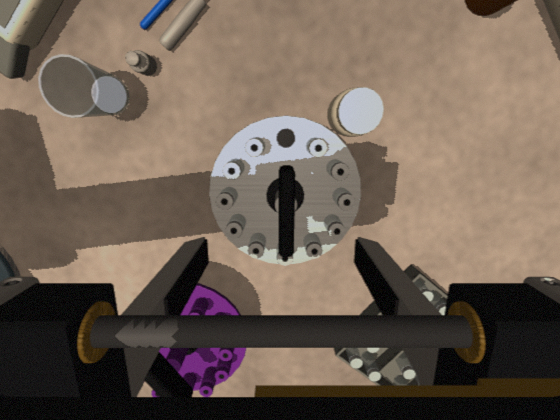

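The bar runs nearly vertically at column 286, rows about 165–260, and the empty place is at (285,138). The aluminium carousel is confirmed below the gripper. The purple decoy at (200,340) is off to the side, below finger height.

```bash
python3 - <<'E'
from meas import *
z=np.load("w4.npz");W=cam("wrist",z);im=cv2.imread("pics/w4.png")
m=(im.max(2)<45)
for r in range(160,266,4):
    c=np.where(m[r,270:305])[0]+270;print(r,(c.min(),c.max()) if len(c) else None,end=' ')
pts=[(209,190),(213,165),(228,140),(250,123),(285,115),(318,122),(345,145),(358,170),(361,190),(357,215),(345,240),(320,258),(285,264),(250,258),(225,238),(213,215)]
print(cfit([onz(W,u,v,.096) for u,v in pts]))
for uv,zz in [((286,165),.189),((286,260),.189)]: print(onz(W,*uv,zz))
cv2.imwrite("pics/w4c.png",cv2.resize(im[105:275,200:370],None,fx=3.5,fy=3.5,interpolation=cv2.INTER_CUBIC))
E
```

```text
160 None 164 None 168 (np.int64(280), np.int64(292)) 172 (np.int64(279), np.int64(294)) 176 (np.int64(279), np.int64(294)) 180 (np.int64(275), np.int64(294)) 184 (np.int64(271), np.int64(299)) 188 (np.int64(270), np.int64(301)) 192 (np.int64(270), np.int64(302)) 196 (np.int64(270), np.int64(303)) 200 (np.int64(270), np.int64(302)) 204 (np.int64(270), np.int64(300)) 208 (np.int64(273), np.int64(297)) 212 (np.int64(279), np.int64(293)) 216 (np.int64(279), np.int64(293)) 220 (np.int64(279), np.int64(293)) 224 (np.int64(279), np.int64(293)) 228 (np.int64(279), np.int64(293)) 232 (np.int64(279), np.int64(293)) 236 (np.int64(279), np.int64(293)) 240 (np.int64(279), np.int64(293)) 244 (np.int64(279), np.int64(293)) 248 (np.int64(279), np.int64(293)) 252 (np.int64(279), np.int64(292)) 256 (np.int64(282), np.int64(288)) 260 (np.int64(284), np.int64(285)) 264 None (array([ 0.52558603, -0.26975684]), np.float64(0.09635043910338284))
[ 0.55915343 -0.23388854  0.189     ]
[ 0.49388935 -0.30234872  0.189     ]
```

View pics/w4c.png

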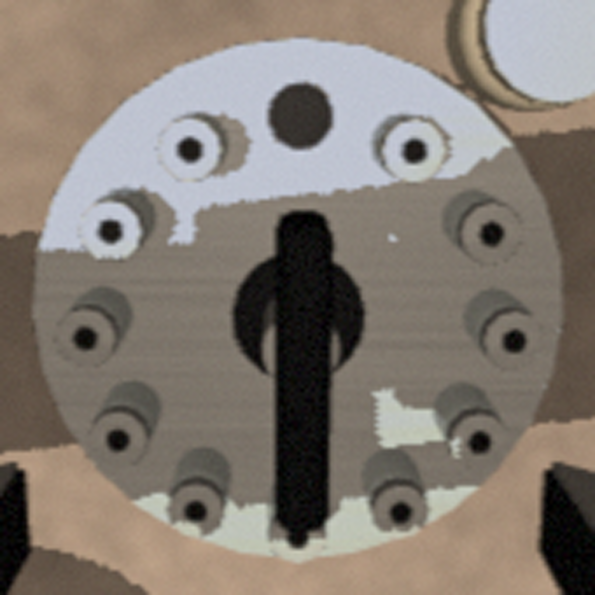

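{"op": "step_arm", "data": {"targets": [{"tx":-5.8,"ty":4.8,"tz":20,"wx":0,"wy":0,"wz":0,"gripper":-1},{"tx":-5.8,"ty":4.8,"tz":50,"wx":0,"wy":0,"wz":0,"gripper":-1},{"tx":-5.8,"ty":4.8,"tz":80,"wx":0,"wy":0,"wz":0,"gripper":-1},{"tx":-5.8,"ty":4.8,"tz":105,"wx":0,"wy":0,"wz":0,"gripper":-1},{"tx":-5.8,"ty":4.8,"tz":125,"wx":0,"wy":0,"wz":0,"gripper":-1},{"tx":-5.8,"ty":4.8,"tz":135,"wx":0,"wy":0,"wz":0,"gripper":-1},{"tx":-5.8,"ty":4.8,"tz":135,"wx":0,"wy":0,"wz":0,"gripper":-1},{"tx":-5.8,"ty":4.8,"tz":135,"wx":0,"wy":0,"wz":0,"gripper":-1},{"tx":-5.8,"ty":4.8,"tz":135,"wx":0,"wy":0,"wz":0,"gripper":-1}]}}

```text
time_s: 5.35
tcp_pos: [0.526, -0.2707, 0.1522]
ee_rot: [0.92, 0.391, 0.001, 0.001]
ft_force: [-0.8, -0.8, 1.0]
grip_width: 0.094
```

```bash
python3 - <<'E'
from h import *
s=ctrl.get_state();im=ctrl.snapshot("wrist");cv2.imwrite("pics/w5.png",im[:,:,::-1])
print(s["tcp_pos"],s["ft_force"],rel((.5256,-.2697,.152),46))
E
```

```text
[ 0.52596124 -0.27072217  0.15224386] [-0.75067893 -0.78901229  1.04851594] (array([ 0.5, -0.9,  0.1]), np.float64(0.1), 'cur', np.float64(46.05), 'tilt', array([ 0.12, -0.1 ]))
```

View pics/w5.png

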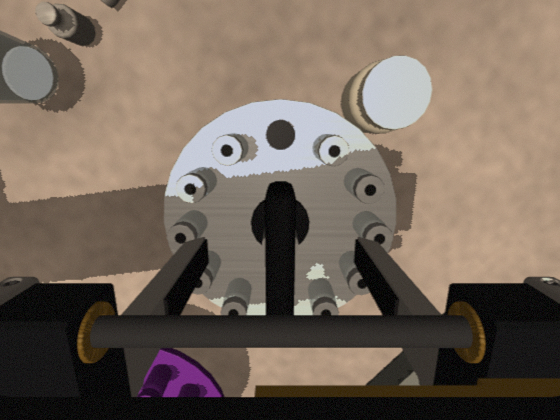

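The bar is at column 281, centred between the fingers at columns 207 and 357. I'll close now.

{"op": "step_arm", "data": {"targets": [{"tx":0.5,"ty":-0.5,"tz":0,"wx":0,"wy":0,"wz":0,"gripper":1},{"tx":0.5,"ty":-0.5,"tz":0,"wx":0,"wy":0,"wz":0,"gripper":1},{"tx":0.5,"ty":-0.5,"tz":0,"wx":0,"wy":0,"wz":0,"gripper":1},{"tx":0.5,"ty":-0.5,"tz":0,"wx":0,"wy":0,"wz":0,"gripper":1},{"tx":0.5,"ty":-0.5,"tz":0,"wx":0,"wy":0,"wz":0,"gripper":1},{"tx":0.5,"ty":-0.5,"tz":0,"wx":0,"wy":0,"wz":0,"gripper":1},{"tx":0.5,"ty":-0.5,"tz":0,"wx":0,"wy":0,"wz":0,"gripper":1},{"tx":0.5,"ty":-0.5,"tz":0,"wx":0,"wy":0,"wz":0,"gripper":1},{"tx":0.5,"ty":-0.5,"tz":0,"wx":0,"wy":0,"wz":0,"gripper":1},{"tx":0.5,"ty":-0.5,"tz":0,"wx":0,"wy":0,"wz":0,"gripper":1},{"tx":0.5,"ty":-0.5,"tz":0,"wx":0,"wy":0,"wz":0,"gripper":1},{"tx":0.5,"ty":-0.5,"tz":0,"wx":0,"wy":0,"wz":0,"gripper":1}], "squeeze": 45}}

```text
time_s: 6.6
tcp_pos: [0.5253, -0.2697, 0.1505]
ee_rot: [0.92, 0.391, 0.0, 0.0]
ft_force: [0.7, -1.4, -0.9]
grip_width: 0.0156
```

{"op": "step_arm", "data": {"targets": [{"tx":0,"ty":0,"tz":-3,"wx":0,"wy":0,"wz":0,"gripper":1},{"tx":0,"ty":0,"tz":-10,"wx":0,"wy":0,"wz":0,"gripper":1},{"tx":0,"ty":0,"tz":-22,"wx":0,"wy":0,"wz":0,"gripper":1},{"tx":0,"ty":0,"tz":-38,"wx":0,"wy":0,"wz":0,"gripper":1},{"tx":0,"ty":0,"tz":-56,"wx":0,"wy":0,"wz":0,"gripper":1},{"tx":0,"ty":0,"tz":-74,"wx":0,"wy":0,"wz":0,"gripper":1},{"tx":0,"ty":0,"tz":-92,"wx":0,"wy":0,"wz":0,"gripper":1},{"tx":0,"ty":0,"tz":-110,"wx":0,"wy":0,"wz":0,"gripper":1},{"tx":0,"ty":0,"tz":-128,"wx":0,"wy":0,"wz":0,"gripper":1},{"tx":0,"ty":0,"tz":-143,"wx":0,"wy":0,"wz":0,"gripper":1},{"tx":0,"ty":0,"tz":-150,"wx":0,"wy":0,"wz":0,"gripper":1},{"tx":0,"ty":0,"tz":-150,"wx":0,"wy":0,"wz":0,"gripper":1}]}}

```text
time_s: 7.8
tcp_pos: [0.5255, -0.2698, 0.3022]
ee_rot: [0.92, 0.391, 0.001, 0.001]
ft_force: [0.2, 0.4, -6.4]
grip_width: 0.0159
```

```bash
python3 - <<'E'
from h import *
s=ctrl.get_state();im=ctrl.snapshot("side");cv2.imwrite("pics/s6.png",im[:,:,::-1])
print(s["tcp_pos"],s["ft_force"],s["grip_width"],rel((.524,.2373,.30),76))
E
```

```text
[ 0.52551537 -0.26981597  0.30217228] [ 0.21826438  0.4452545  -6.42420139] 0.01588906880584549 (array([ 364.1, -352.6,    0.6]), np.float64(-30.0), 'cur', np.float64(46.04), 'tilt', array([ 0.02, -0.01]))
```

View pics/s6.png

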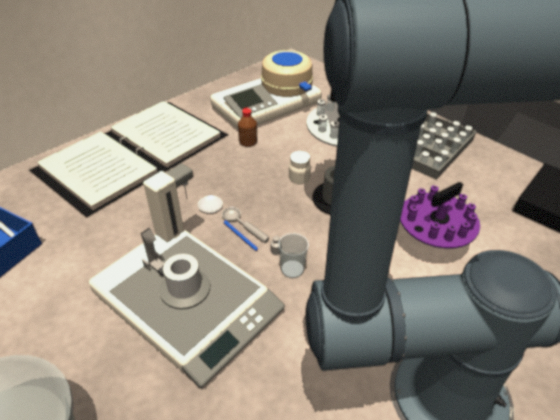

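Carousel lifted and held, with 6.4 N on the wrist. I'll carry it over to the socket while turning +30° to match the drive.

{"op": "step_arm", "data": {"targets": [{"tx":7,"ty":-7,"tz":0,"wx":0,"wy":0,"wz":-1,"gripper":1},{"tx":20,"ty":-20,"tz":0,"wx":0,"wy":0,"wz":-2,"gripper":1},{"tx":42,"ty":-41,"tz":0,"wx":0,"wy":0,"wz":-4,"gripper":1},{"tx":66,"ty":-64,"tz":0,"wx":0,"wy":0,"wz":-7,"gripper":1},{"tx":90,"ty":-87,"tz":0,"wx":0,"wy":0,"wz":-10,"gripper":1},{"tx":115,"ty":-111,"tz":0,"wx":0,"wy":0,"wz":-13,"gripper":1},{"tx":140,"ty":-135,"tz":0,"wx":0,"wy":0,"wz":-16,"gripper":1},{"tx":165,"ty":-160,"tz":0,"wx":0,"wy":0,"wz":-19,"gripper":1},{"tx":190,"ty":-184,"tz":0,"wx":0,"wy":0,"wz":-22,"gripper":1},{"tx":215,"ty":-208,"tz":0,"wx":0,"wy":0,"wz":-25,"gripper":1},{"tx":238,"ty":-230,"tz":0,"wx":0,"wy":0,"wz":-27,"gripper":1},{"tx":260,"ty":-252,"tz":0,"wx":0,"wy":0,"wz":-30,"gripper":1}]}}

```text
time_s: 9.05
tcp_pos: [0.5227, 0.0954, 0.2998]
ee_rot: [0.787, 0.618, -0.0, -0.001]
ft_force: [1.2, -0.5, -6.5]
grip_width: 0.0158
```

```bash
python3 - <<'E'
from h import *
print(rel((.524,.2373,.30),76))
E
```

```text
(array([ 1.382e+02, -3.250e+01, -1.000e-01]), np.float64(0.3), 'cur', np.float64(76.27), 'tilt', array([-0.07,  0.04]))
```

{"op": "step_arm", "data": {"targets": [{"tx":25,"ty":-6,"tz":0,"wx":0,"wy":0,"wz":0,"gripper":1},{"tx":55,"ty":-13,"tz":0,"wx":0,"wy":0,"wz":0,"gripper":1},{"tx":85,"ty":-20,"tz":0,"wx":0,"wy":0,"wz":0,"gripper":1},{"tx":110,"ty":-26,"tz":0,"wx":0,"wy":0,"wz":0,"gripper":1},{"tx":128,"ty":-30,"tz":0,"wx":0,"wy":0,"wz":0,"gripper":1},{"tx":138,"ty":-32.5,"tz":0,"wx":0,"wy":0,"wz":0,"gripper":1},{"tx":138,"ty":-32.5,"tz":0,"wx":0,"wy":0,"wz":0,"gripper":1},{"tx":138,"ty":-32.5,"tz":0,"wx":0,"wy":0,"wz":0,"gripper":1},{"tx":138,"ty":-32.5,"tz":0,"wx":0,"wy":0,"wz":0,"gripper":1}]}}

```text
time_s: 9.95
tcp_pos: [0.5258, 0.2336, 0.3004]
ee_rot: [0.788, 0.616, -0.0, 0.0]
ft_force: [0.4, 0.0, -7.4]
grip_width: 0.0158
```

```bash
python3 - <<'E'
from h import *
s=ctrl.get_state()
for n in ["scene","side"]:
    im=ctrl.snapshot(n);cv2.imwrite(f"pics/{n}7.png",im[:,:,::-1])
print(s["tcp_pos"],rel((.524,.2373,.30),76))
a=cv2.imread("pics/scene7.png");b=cv2.imread("pics/side7.png")
f=lambda im,x,y:cv2.resize(im[y:y+150,x:x+130],None,fx=3,fy=3,interpolation=cv2.INTER_CUBIC)
cv2.imwrite("pics/c7.png",np.hstack([f(a,310,80),f(b,115,170)]))
E
```

```text
[0.52579104 0.23358989 0.30035109] (array([ 3.2, -2.8,  0.5]), np.float64(-0.0), 'cur', np.float64(75.97), 'tilt', array([-0.  , -0.01]))
```

View pics/c7.png

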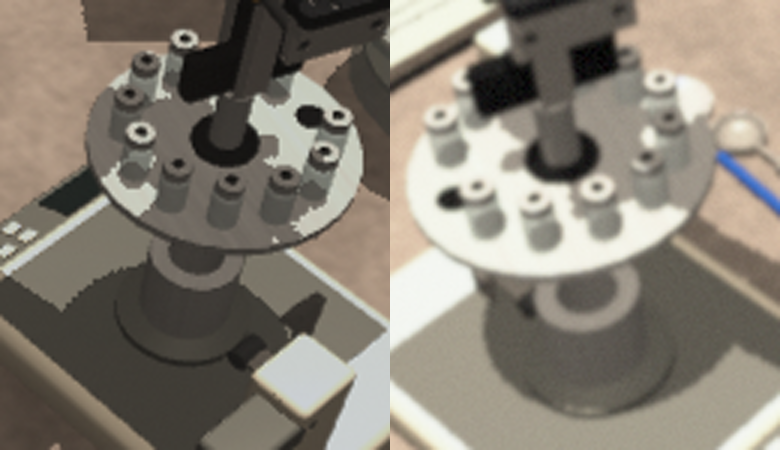

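View pics/side7.png

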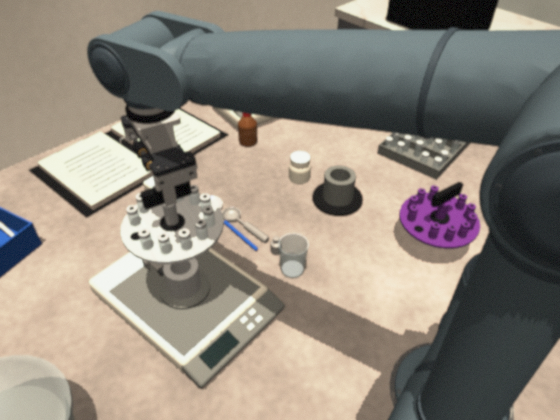

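```bash
python3 - <<'E'
import cv2
a=cv2.imread("pics/scene7.png");b=cv2.imread("pics/side7.png")
f=lambda im,x,y:cv2.resize(im[y:y+90,x:x+120],None,fx=6.5,fy=6.5,interpolation=cv2.INTER_CUBIC)
cv2.imwrite("pics/a7.png",f(a,325,85));cv2.imwrite("pics/b7.png",f(b,112,185))
E
```

```text
(no output)
```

View pics/a7.png

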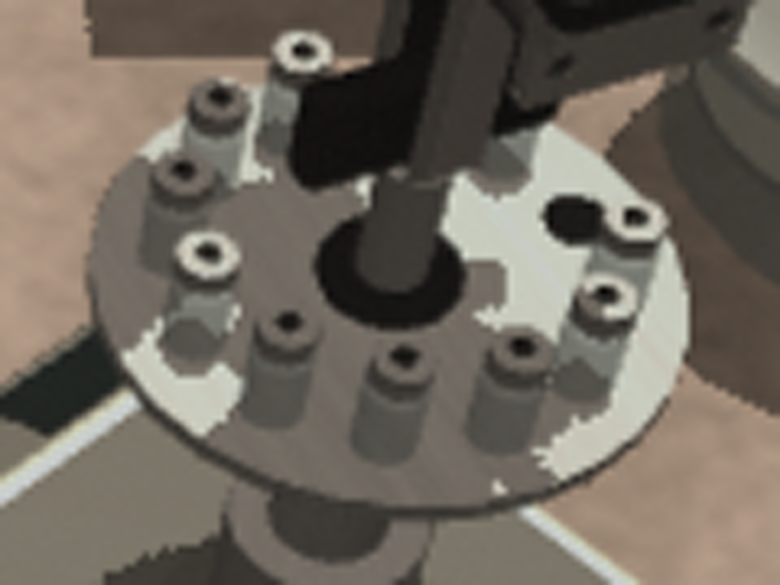

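View pics/b7.png

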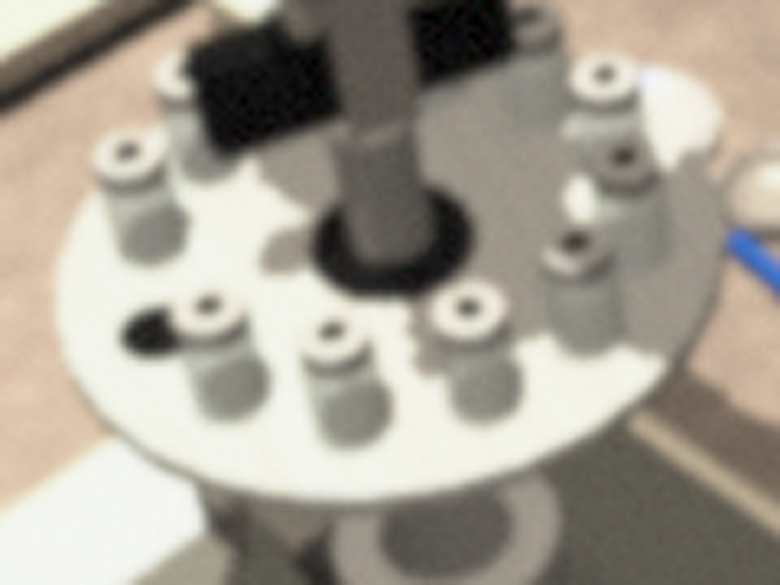

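```bash
python3 - <<'E'
from m1 import *
z=.2459
p=[(90,250),(98,220),(110,190),(145,150),(90,280),(115,340),(150,395),(210,445),(300,487),(380,503),(460,505),(540,490),(610,455),(660,400),(683,350),(688,300),(670,245),(600,155),(560,128)]
c,r=cfit([onz(S,325+x/6.5-.42,85+y/6.5-.42,z) for x,y in p]);print("scene",c,r,"corr",c-[.0025,-.0012])
p=[(57,270),(65,240),(80,205),(60,310),(75,365),(105,410),(160,455),(230,482),(310,495),(400,495),(490,480),(570,450),(640,400),(690,335),(715,275),(722,230),(718,190)]
c2,r=cfit([onz(D,112+x/6.5-.42,185+y/6.5-.42,z) for x,y in p]);print("side",c2,r,"corr",c2+[.0025,-.001])
print(c-[.527,.2356],c2-[.5214,.2382])
# post base centre tri (post at plate)
print(tri(S,(325+390/6.5,85+265/6.5),D,(112+393/6.5,185+245/6.5)))
E
```

```text
scene [0.52721049 0.23437164] 0.09510110582725292 corr [0.52471049 0.23557164]
side [0.52442438 0.23581604] 0.09544502907609477 corr [0.52692438 0.23481604]
[ 0.00021049 -0.00122836] [ 0.00302438 -0.00238396]
(array([0.52479825, 0.23648416, 0.24749849]), np.float64(0.0024015249528558207))
```

{"op": "step_arm", "data": {"targets": [{"tx":1.5,"ty":-2,"tz":5,"wx":0,"wy":0,"wz":0,"gripper":1},{"tx":1.5,"ty":-2,"tz":14,"wx":0,"wy":0,"wz":0,"gripper":1},{"tx":1.5,"ty":-2,"tz":24,"wx":0,"wy":0,"wz":0,"gripper":1},{"tx":1.5,"ty":-2,"tz":33,"wx":0,"wy":0,"wz":0,"gripper":1},{"tx":1.5,"ty":-2,"tz":38,"wx":0,"wy":0,"wz":0,"gripper":1},{"tx":1.5,"ty":-2,"tz":40,"wx":0,"wy":0,"wz":0,"gripper":1},{"tx":1.5,"ty":-2,"tz":40,"wx":0,"wy":0,"wz":0,"gripper":1},{"tx":1.5,"ty":-2,"tz":40,"wx":0,"wy":0,"wz":0,"gripper":1}]}}

```text
time_s: 10.85
tcp_pos: [0.5246, 0.2364, 0.261]
ee_rot: [0.788, 0.616, 0.0, 0.0]
ft_force: [0.3, 0.2, -7.5]
grip_width: 0.0157
```

```bash
python3 - <<'E'
from h import *
s=ctrl.get_state()
for n in ["scene","side"]:
    im=ctrl.snapshot(n);cv2.imwrite(f"pics/{n}8.png",im[:,:,::-1])
print(s["tcp_pos"],s["ft_force"],s["moment"])
a=cv2.imread("pics/scene8.png");b=cv2.imread("pics/side8.png")
f=lambda im,x,y:cv2.resize(im[y:y+120,x:x+120],None,fx=3.3,fy=3.3,interpolation=cv2.INTER_CUBIC)
cv2.imwrite("pics/c8.png",np.hstack([f(a,320,100),f(b,115,210)]))
E
```

```text
[0.52460174 0.2363609  0.2609509 ] [ 0.30050323  0.22067058 -7.46558751] [-0.04519805 -0.04110527 -0.03629374]
```

View pics/c8.png

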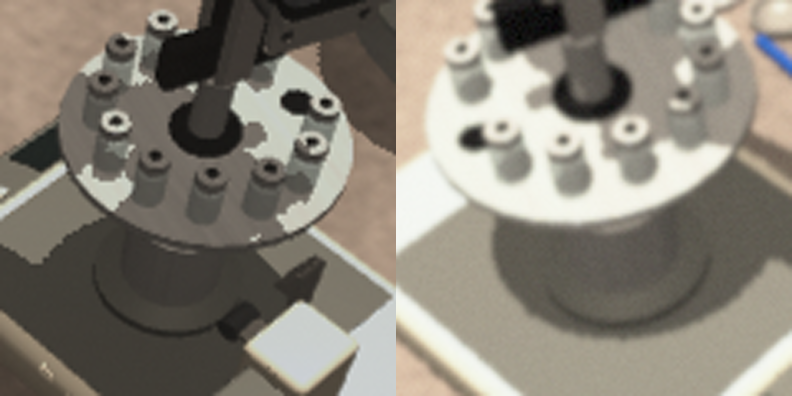

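The plate hovers just over the pedestal, level, with no contact. I'll lower slowly.

{"op": "step_arm", "data": {"targets": [{"tx":0,"ty":0,"tz":1.5,"wx":0,"wy":0,"wz":0,"gripper":1},{"tx":0,"ty":0,"tz":3,"wx":0,"wy":0,"wz":0,"gripper":1},{"tx":0,"ty":0,"tz":4.5,"wx":0,"wy":0,"wz":0,"gripper":1},{"tx":0,"ty":0,"tz":6,"wx":0,"wy":0,"wz":0,"gripper":1},{"tx":0,"ty":0,"tz":6,"wx":0,"wy":0,"wz":0,"gripper":1}]}}

```text
time_s: 11.45
tcp_pos: [0.5241, 0.2362, 0.254]
ee_rot: [0.788, 0.616, -0.0, -0.0]
ft_force: [-1.0, -0.1, -6.7]
grip_width: 0.0155
```

```bash
python3 - <<'E'
from h import *
s=ctrl.get_state();print(s["tcp_pos"],s["ft_force"],s["moment"])
E
```

```text
[0.52413413 0.23624017 0.25403809] [-0.97521223 -0.13196708 -6.69023078] [-0.01895477 -0.08443037  0.00196825]
```

{"op": "step_arm", "data": {"targets": [{"tx":0,"ty":0,"tz":1.5,"wx":0,"wy":0,"wz":0,"gripper":1},{"tx":0,"ty":0,"tz":3,"wx":0,"wy":0,"wz":0,"gripper":1},{"tx":0,"ty":0,"tz":4.5,"wx":0,"wy":0,"wz":0,"gripper":1},{"tx":0,"ty":0,"tz":6,"wx":0,"wy":0,"wz":0,"gripper":1},{"tx":0,"ty":0,"tz":7,"wx":0,"wy":0,"wz":0,"gripper":1},{"tx":0,"ty":0,"tz":7,"wx":0,"wy":0,"wz":0,"gripper":1}]}}

```text
time_s: 12.05
tcp_pos: [0.5242, 0.2362, 0.2472]
ee_rot: [0.788, 0.616, -0.0, -0.0]
ft_force: [-0.2, 0.8, -7.3]
grip_width: 0.0159
```

```bash
python3 - <<'E'
from h import *
s=ctrl.get_state();print(s["tcp_pos"],s["ft_force"],s["moment"])
E
```

```text
[0.52420102 0.23624838 0.24720822] [-0.18931396  0.75463601 -7.33589824] [-6.87243804e-02 -7.46787855e-02  5.28381190e-05]
```

{"op": "step_arm", "data": {"targets": [{"tx":0,"ty":0,"tz":3,"wx":0,"wy":0,"wz":0,"gripper":1},{"tx":0,"ty":0,"tz":7,"wx":0,"wy":0,"wz":0,"gripper":1},{"tx":0,"ty":0,"tz":11,"wx":0,"wy":0,"wz":0,"gripper":1},{"tx":0,"ty":0,"tz":15,"wx":0,"wy":0,"wz":0,"gripper":1},{"tx":0,"ty":0,"tz":19,"wx":0,"wy":0,"wz":0,"gripper":1},{"tx":0,"ty":0,"tz":22,"wx":0,"wy":0,"wz":0,"gripper":1},{"tx":0,"ty":0,"tz":24,"wx":0,"wy":0,"wz":0,"gripper":1},{"tx":0,"ty":0,"tz":24,"wx":0,"wy":0,"wz":0,"gripper":1}]}}

```text
time_s: 12.85
tcp_pos: [0.5241, 0.2362, 0.2231]
ee_rot: [0.788, 0.616, -0.0, -0.0]
ft_force: [-0.1, -0.9, -7.7]
grip_width: 0.016
```

```bash
python3 - <<'E'
from h import *
s=ctrl.get_state();print(s["tcp_pos"],s["ft_force"],s["moment"])
E
```

```text
[0.52412593 0.23624519 0.22305157] [-0.10311882 -0.88735014 -7.69839075] [-0.03600739 -0.07586397 -0.02566638]
```

{"op": "step_arm", "data": {"targets": [{"tx":0,"ty":0,"tz":3,"wx":0,"wy":0,"wz":0,"gripper":1},{"tx":0,"ty":0,"tz":6,"wx":0,"wy":0,"wz":0,"gripper":1},{"tx":0,"ty":0,"tz":9,"wx":0,"wy":0,"wz":0,"gripper":1},{"tx":0,"ty":0,"tz":12,"wx":0,"wy":0,"wz":0,"gripper":1},{"tx":0,"ty":0,"tz":15,"wx":0,"wy":0,"wz":0,"gripper":1},{"tx":0,"ty":0,"tz":17,"wx":0,"wy":0,"wz":0,"gripper":1},{"tx":0,"ty":0,"tz":19,"wx":0,"wy":0,"wz":0,"gripper":1},{"tx":0,"ty":0,"tz":21,"wx":0,"wy":0,"wz":0,"gripper":1},{"tx":0,"ty":0,"tz":21,"wx":0,"wy":0,"wz":0,"gripper":1}]}}

```text
time_s: 13.75
tcp_pos: [0.5241, 0.2362, 0.2021]
ee_rot: [0.788, 0.616, -0.0, -0.0]
ft_force: [-1.0, -0.5, -7.1]
grip_width: 0.0157
```

```bash
python3 - <<'E'
from h import *
s=ctrl.get_state();print(s["tcp_pos"],s["ft_force"],s["moment"])
E
```

```text
[0.52412786 0.23624972 0.20209692] [-1.04955928 -0.4883689  -7.13902803] [0.00107434 0.02955308 0.01376915]
```

{"op": "step_arm", "data": {"targets": [{"tx":0,"ty":0,"tz":1,"wx":0,"wy":0,"wz":0,"gripper":1},{"tx":0,"ty":0,"tz":2,"wx":0,"wy":0,"wz":0,"gripper":1},{"tx":0,"ty":0,"tz":3,"wx":0,"wy":0,"wz":0,"gripper":1},{"tx":0,"ty":0,"tz":4,"wx":0,"wy":0,"wz":0,"gripper":1},{"tx":0,"ty":0,"tz":4,"wx":0,"wy":0,"wz":0,"gripper":1}]}}

```text
time_s: 14.25
tcp_pos: [0.5242, 0.2363, 0.1982]
ee_rot: [0.788, 0.616, -0.0, -0.0]
ft_force: [-0.6, -1.0, -7.4]
grip_width: 0.0162
```

```bash
python3 - <<'E'
from h import *
s=ctrl.get_state();print(s["tcp_pos"],s["ft_force"],s["moment"])
E
```

```text
[0.52415377 0.23626283 0.19818979] [-0.57027785 -0.99908059 -7.35008655] [-0.08592288  0.05707874  0.03171839]
```

{"op": "step_arm", "data": {"targets": [{"tx":0,"ty":0,"tz":1,"wx":0,"wy":0,"wz":0,"gripper":1},{"tx":0,"ty":0,"tz":2,"wx":0,"wy":0,"wz":0,"gripper":1},{"tx":0,"ty":0,"tz":3,"wx":0,"wy":0,"wz":0,"gripper":1},{"tx":0,"ty":0,"tz":3,"wx":0,"wy":0,"wz":0,"gripper":1}]}}

```text
time_s: 14.65
tcp_pos: [0.5242, 0.2363, 0.1952]
ee_rot: [0.788, 0.616, -0.0, -0.0]
ft_force: [0.4, 0.8, -6.8]
grip_width: 0.0155
```

```bash
python3 - <<'E'
from h import *
s=ctrl.get_state();print(s["tcp_pos"],s["ft_force"],s["moment"])
E
```

```text
[0.5241839  0.23625175 0.19523027] [ 0.42685891  0.79682021 -6.75665599] [-0.01520479  0.06457222  0.05293647]
```

No contact although the shaft end should already be about 4 mm below the ledge tops, so the flats agree. I'll go on down to home.

{"op": "step_arm", "data": {"targets": [{"tx":0,"ty":0,"tz":1,"wx":0,"wy":0,"wz":0,"gripper":1},{"tx":0,"ty":0,"tz":2,"wx":0,"wy":0,"wz":0,"gripper":1},{"tx":0,"ty":0,"tz":3,"wx":0,"wy":0,"wz":0,"gripper":1},{"tx":0,"ty":0,"tz":4,"wx":0,"wy":0,"wz":0,"gripper":1},{"tx":0,"ty":0,"tz":5,"wx":0,"wy":0,"wz":0,"gripper":1},{"tx":0,"ty":0,"tz":6,"wx":0,"wy":0,"wz":0,"gripper":1},{"tx":0,"ty":0,"tz":6.5,"wx":0,"wy":0,"wz":0,"gripper":1},{"tx":0,"ty":0,"tz":6.5,"wx":0,"wy":0,"wz":0,"gripper":1}]}}

```text
time_s: 15.45
tcp_pos: [0.5244, 0.2363, 0.189]
ee_rot: [0.788, 0.616, 0.0, 0.0]
ft_force: [0.6, -0.6, -6.6]
grip_width: 0.0157
```

```bash
python3 - <<'E'
from h import *
s=ctrl.get_state();print(s["tcp_pos"],s["ft_force"],s["moment"])
for n in ["scene","side"]:
    im=ctrl.snapshot(n);cv2.imwrite(f"pics/{n}9.png",im[:,:,::-1])
a=cv2.imread("pics/scene9.png");b=cv2.imread("pics/side9.png")
f=lambda im,x,y:cv2.resize(im[y:y+120,x:x+120],None,fx=3.3,fy=3.3,interpolation=cv2.INTER_CUBIC)
cv2.imwrite("pics/c9.png",np.hstack([f(a,320,110),f(b,115,210)]))
E
```

```text
[0.52437731 0.23627592 0.18895336] [ 0.64612381 -0.6190232  -6.55615189] [-0.07164081 -0.08687076  0.00885931]
```

View pics/c9.png

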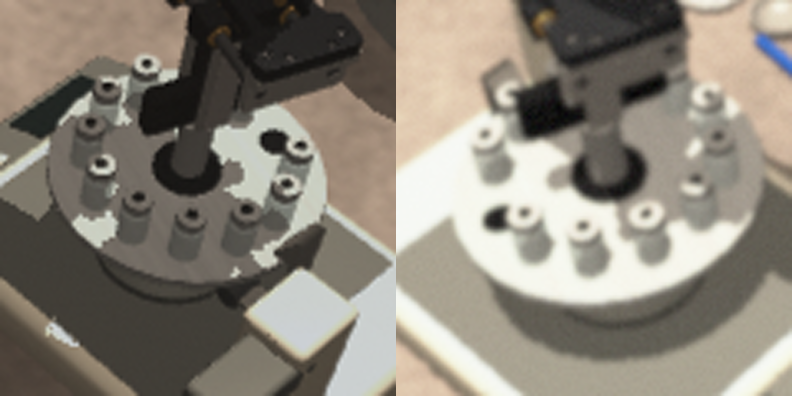

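{"op": "step_arm", "data": {"targets": [{"tx":0,"ty":0,"tz":0.5,"wx":0,"wy":0,"wz":0,"gripper":1},{"tx":0,"ty":0,"tz":1,"wx":0,"wy":0,"wz":0,"gripper":1},{"tx":0,"ty":0,"tz":1.5,"wx":0,"wy":0,"wz":0,"gripper":1},{"tx":0,"ty":0,"tz":1.5,"wx":0,"wy":0,"wz":0,"gripper":1},{"tx":0,"ty":0,"tz":1.5,"wx":0,"wy":0,"wz":0,"gripper":1}]}}

```text
time_s: 16.05
tcp_pos: [0.5243, 0.2363, 0.1875]
ee_rot: [0.788, 0.616, 0.0, 0.0]
ft_force: [-0.1, -0.1, -7.8]
grip_width: 0.0154
```

{"op": "step_arm", "data": {"targets": [{"tx":0,"ty":0,"tz":0.5,"wx":0,"wy":0,"wz":0,"gripper":1},{"tx":0,"ty":0,"tz":1,"wx":0,"wy":0,"wz":0,"gripper":1},{"tx":0,"ty":0,"tz":1.5,"wx":0,"wy":0,"wz":0,"gripper":1},{"tx":0,"ty":0,"tz":1.5,"wx":0,"wy":0,"wz":0,"gripper":1},{"tx":0,"ty":0,"tz":1.5,"wx":0,"wy":0,"wz":0,"gripper":1}]}}

```text
time_s: 16.55
tcp_pos: [0.5245, 0.2363, 0.1874]
ee_rot: [0.788, 0.616, 0.0, 0.0]
ft_force: [-4.9, -1.5, 4.8]
grip_width: 0.0159
```

Seated: TCP z is 0.1874 against an expected home of 0.1875, and the force has turned upward. I'll ease off the press and open.

{"op": "step_arm", "data": {"targets": [{"tx":0,"ty":0,"tz":-0.6,"wx":0,"wy":0,"wz":0,"gripper":1},{"tx":0,"ty":0,"tz":-0.8,"wx":0,"wy":0,"wz":0,"gripper":0.6},{"tx":0,"ty":0,"tz":-0.8,"wx":0,"wy":0,"wz":0,"gripper":0.4},{"tx":0,"ty":0,"tz":-0.8,"wx":0,"wy":0,"wz":0,"gripper":0.2},{"tx":0,"ty":0,"tz":-0.8,"wx":0,"wy":0,"wz":0,"gripper":0},{"tx":0,"ty":0,"tz":-0.8,"wx":0,"wy":0,"wz":0,"gripper":-0.2},{"tx":0,"ty":0,"tz":-0.8,"wx":0,"wy":0,"wz":0,"gripper":-0.2},{"tx":0,"ty":0,"tz":-0.8,"wx":0,"wy":0,"wz":0,"gripper":-0.2}], "squeeze": 10}}

```text
time_s: 17.35
tcp_pos: [0.5244, 0.2363, 0.1868]
ee_rot: [0.788, 0.616, 0.0, 0.0]
ft_force: [0.7, -0.4, -0.8]
grip_width: 0.0563
```

```bash
python3 - <<'E'
from h import *
s=ctrl.get_state();print(s["tcp_pos"],s["ft_force"],s["moment"],s["grip_width"])
im=ctrl.snapshot("wrist");cv2.imwrite("pics/w10.png",im[:,:,::-1])
E
```

```text
[0.52436956 0.23630009 0.18675977] [ 0.6979946  -0.44255367 -0.80703264] [-0.04724762 -0.05492321 -0.05667303] 0.056335818273227124
```

View pics/w10.png

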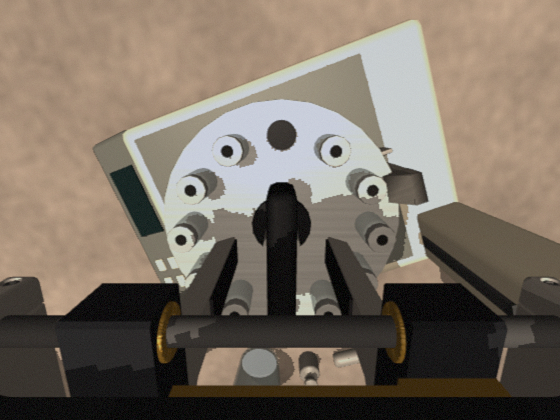

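The bar stands free between the open fingers at column 282. I'll rise straight up.

{"op": "step_arm", "data": {"targets": [{"tx":0,"ty":0,"tz":-5,"wx":0,"wy":0,"wz":0,"gripper":-0.2},{"tx":0,"ty":0,"tz":-15,"wx":0,"wy":0,"wz":0,"gripper":-0.2},{"tx":0,"ty":0,"tz":-30,"wx":0,"wy":0,"wz":0,"gripper":-0.2},{"tx":0,"ty":0,"tz":-50,"wx":0,"wy":0,"wz":0,"gripper":-0.2},{"tx":0,"ty":0,"tz":-80,"wx":0,"wy":0,"wz":0,"gripper":-0.2},{"tx":0,"ty":0,"tz":-110,"wx":0,"wy":0,"wz":0,"gripper":-0.2},{"tx":0,"ty":0,"tz":-135,"wx":0,"wy":0,"wz":0,"gripper":-0.2},{"tx":0,"ty":0,"tz":-150,"wx":0,"wy":0,"wz":0,"gripper":-0.2},{"tx":0,"ty":0,"tz":-150,"wx":0,"wy":0,"wz":0,"gripper":-0.2},{"tx":0,"ty":0,"tz":-150,"wx":0,"wy":0,"wz":0,"gripper":-0.2},{"tx":0,"ty":0,"tz":-150,"wx":0,"wy":0,"wz":0,"gripper":-0.2}]}}

```text
time_s: 18.5
tcp_pos: [0.5236, 0.2361, 0.3349]
ee_rot: [0.788, 0.616, -0.001, -0.001]
ft_force: [0.3, 0.9, -0.4]
grip_width: 0.0561
```

```bash
python3 - <<'E'
from h import *
s=ctrl.get_state();print(s["tcp_pos"],s["ft_force"],s["moment"],s["grip_width"])
np.savez("w11.npz",tcp_pos=s["tcp_pos"],ee_rot=s["ee_rot"])
for n in ["wrist","scene","side"]:
    im=ctrl.snapshot(n);cv2.imwrite(f"pics/{n}11.png",im[:,:,::-1])
a=cv2.imread("pics/scene11.png");b=cv2.imread("pics/side11.png")
f=lambda im,x,y:cv2.resize(im[y:y+120,x:x+120],None,fx=3.3,fy=3.3,interpolation=cv2.INTER_CUBIC)
cv2.imwrite("pics/c11.png",np.hstack([f(a,320,110),f(b,115,210)]))
E
```

```text
[0.52361451 0.236124   0.33487933] [ 0.25631093  0.9004792  -0.4283577 ] [-0.01473144 -0.0465633   0.00883525] 0.056083642897860005
```

View pics/wrist11.png

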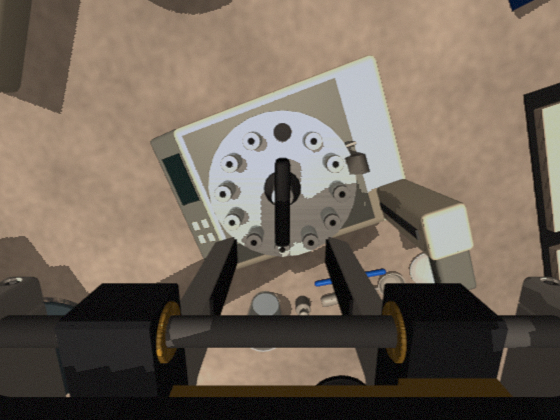

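View pics/c11.png

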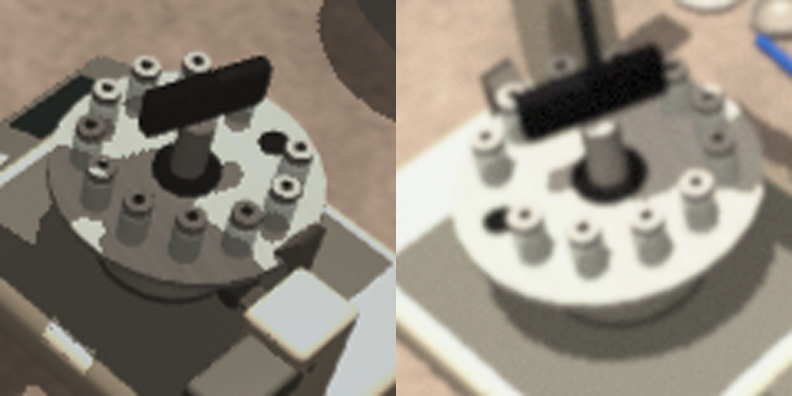

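```bash
python3 - <<'E'
from h import *
a=cv2.imread("pics/scene0.png");b=cv2.imread("pics/scene11.png");e=cv2.imread("pics/scene9.png")
c=cv2.imread("pics/side0.png");d=cv2.imread("pics/side11.png");g=cv2.imread("pics/side9.png")
f=lambda im,x,y:cv2.resize(im[y:y+50,x:x+50],None,fx=5.3,fy=5.3,interpolation=cv2.INTER_CUBIC)
w=cv2.imread("pics/wrist11.png")
top=np.hstack([f(i,385,165) for i in(a,e,b)]);bot=np.hstack([f(i,125,220) for i in(c,g,d)])
cv2.imwrite("pics/k.png",np.vstack([top,bot]));cv2.imwrite("pics/kw.png",cv2.resize(w[120:200,310:390],None,fx=6,fy=6,interpolation=cv2.INTER_CUBIC))
W=cam("wrist",np.load("w11.npz"))
z=.133
r=np.array([.866,.0,0])
E
```

```text
(no output)
```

View pics/k.png

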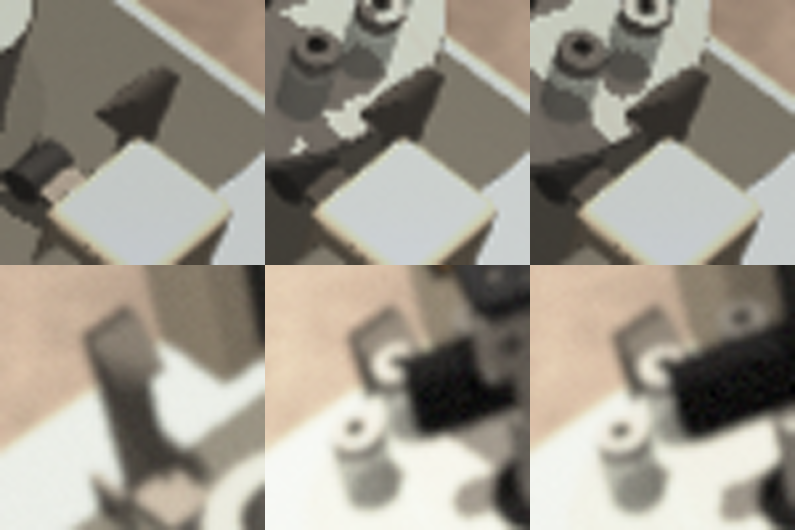

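View pics/kw.png

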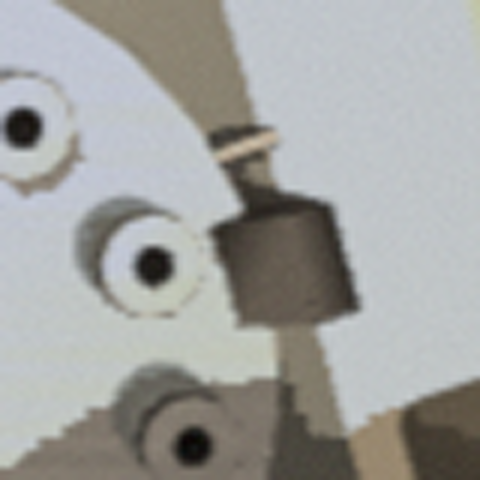

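The catch tip sits at the same pixels as when fallen at the start: scene crop (178,72), side crop (125,305), before and after. In the wrist crop, the nose covers the rim at (230,240). Nothing on the bench has moved, so I'm handing in.

```bash
python3 - <<'E'
from h import *
print(ctrl.finish_job(),ctrl.get_state()["time_s"])
E
```

```text
the job is handed in; nothing more can be done
the job is handed in; nothing more can be done
```

The carousel is on the sample changer, apparently fully home with the catch fallen back over its rim. The job is handed in; the last clock reading before that was about 19 s.

- **What I did:** I read the drive angle in the bore with the wrist camera, then gripped the aluminium carousel (not the purple one) by its bar. I carried it level to the socket while turning it +30°. It went down past the ledges without standing on them, so I did not need to search for the angle. I then let go and rose clear.
- **Seat height:** the carousel met its seat with the gripper at z = 0.1874 m; I expected 0.1875 m for home. The wrist force turned upward there (+4.8 N, with a brief 4.9 N sideways).
- **Catch:** its tip is at the same pixels in the scene and side views as when it was fallen at the start. I judged this from the pictures; there is no angle reading.
- **Clear of everything:** after letting go, the wrist force read about zero and the bar stood free between the fingers. The other things on the bench look untouched by eye; I did not measure them.
- **What disagreed:** the cameras differed by about 2–3 mm on the socket and carousel positions. I used a middle value, and the shaft went in without resistance.

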